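Lay the lopsided valve pipe on the pressure-test stand

ROBOT

A 7-joint arm with a two-finger parallel gripper is mounted at the origin on the work surface. World frame = base frame: x ahead of the robot, y to its left, z up, the work surface at z = 0. Lengths are in mm, angles in rad, forces in N, time in s.
With the tool pointing down it reaches from about 425 to 875 mm from the base axis. Payload 8.4 kg.
Tool frame: the origin (TCP) lies on the centre line of the jaws, within the pads' length; the fingertips stand 14 mm ahead of it and the grasp point (between the pads) lies 5 mm behind it (manip.tcp_to_tips is the distance from the TCP to the fingertips, in mm); y points along the fingers, z is the direction in which the jaws open and shut, and the axes are right-handed (so a half turn about y gives the same grasp; the last joint's range is limited). The gripper opens to 85 mm and grips with 20 to 120 N. Pads are 22 mm wide; open, the fingers measure 114 mm over their backs; the gripper's body (76 mm by 85 mm) begins 54 mm behind the grasp point. The pads swing forward as they close: fully open they stand 13 mm farther back than shut.
Start: joints at [-1.259, 0.333, 0.04, 1.465, -0.013, 1.343, -0.059], TCP at [259.571, 595.892, 245.308] pointing down, gripper open.
Joint ranges: [-2.58, 2.58], [-0.38, 2.09], [-1.3, 1.39], [0.25, 2.4], [-1.5, 4.64], [0.08, 2.09], [-2.65, 2.65]. Speed limits (rad/s): [2.22, 2.22, 2.79, 2.79, 3.14, 3.14, 3.14].

INTERFACE

Orientations are given as a rotation vector (axis times angle).
In Python, from rig import manip, get_image gives the robot as it stands.
- The arm moves only by the tool step_arm, never from a script. Its argument "commands" is a list of rows, each a list of 2 entries, a list of its own where there are three numbers: the shift along the world's x, y, z in units of 25 mm (1.0 is 25 mm), then the turn about the world's z in units of 6 degrees (1.0 is 6 degrees). A call has 1 to 10 rows; each row is the pose to reach, as a shift and turn from the pose measured when the call began; what a row does not reach only later rows make up. A row lasts 1/10 s, in which the tool goes at most 50 mm and 8.59 degrees, less where a joint would pass 70% of its speed; a pose out of reach is approached as far as the arm can. A call with a gripper value outside its range is refused whole. "claw" is the finger opening in mm, from 0 to 85.4, set as the call begins (left out, the last holds). The fingers move at their own pace and stop on an object; "grip_force" is the grip in N (left out, the last holds). Time passes only in rows, so rows that repeat a pose let the fingers close. It gives the time, the measured TCP pose, the force and the opening at its end, in the units of the state.
- manip.sense(): the state, without advancing time (a new reading comes with each control period).
- get_image(name): name is "side" or "top"; returns a dict with "image" (400x640x3 uint8, red, green, blue), "depth" (400x640 float32, mm along the optical axis (not along the pixel's ray), 0 where there is no reading), "fov_y" (degrees; the focal length in pixels is half the picture's height over the tangent of half this angle, whatever the lens; pixels are square), "cx", "cy" (the principal point, pixels), "k1" (the pictures are not rectified: a ray, as slopes to the right and down, at radius r is drawn at 1 + k1 r^2 times it, then the intrinsics apply), "pose" (4x4, takes a point from camera to world coordinates). Camera axes: x right, y up, looking along -z (the intrinsics and any distortion apply to the point x, -y, -z); pixel columns grow to the right and rows downward; lengths in mm; the calibration is good to about 2 mm. A picture is of the moment at which its call begins.
- manip.finish_job(): hands the job in, once; it reports no verdict.
The state is a dict: "t": time; "joint_pos": joint angles; "joint_velocities": joint speeds; "joint_efforts": joint torques, N m; "tool_pos": TCP position; "eef_rot": TCP orientation; "contact_force": force on the tool from outside, world axes, zero at the start; "wrist_torque": the same for the moment, N m; "width": finger opening in mm.
Only numpy, scipy, OpenCV 4.12 (cv2) and the standard library are available. Lean on these libraries where they do the work, as an engineer would, in place of code of your own. Each camera call takes 0.05 s, during which the arm holds its last target.

TASK

Lay the pipe that has the heavy valve block on one end onto the test stand, with the block upright in the square seat and the pipe in the V notch. Pick it up across the pipe at its balance point, well towards the block, so that it hangs level as you lift it clear of the bench, and set it down gently rather than dropping it. Leave the straight pipe with two equal ends where it lies.

Things in the scene. Friction and masses are not known exactly. Their poses are not given: they have to be found in the camera images.
- manifold_center (a point): Mid-length of the loose valve pipe, on its axis, 30 mm above its underside. Steel pipe, 22 mm diameter, 330 mm long over all, 0.7 to 0.9 kg, grey valve block at one end, thin 50 x 50 mm plate at the other. x runs to the block, z up. Bare pipe from x = -159 to +97 mm, then a collar, block face at +105. The balance point is at x = +70 mm; gripped over 25 mm from it the pipe is not balanced.
- valve_block (a point): Centre of the valve pipe's block (60 long, 50 wide, 50 mm high, plus a 20 mm stub on top): 135 mm from manifold_center along x and 5 mm below the pipe's axis, 25 mm above the block's underside. Axes as manifold_center.
- stand: Fixed test stand, 320 x 90 mm; origin on the bench top, x from its V notch (at x = -100 mm, mouth 50 mm wide) to its square seat, z up. Seat: floor 45 mm above the bench, 80 mm long, centred at x = +135 mm, between cheeks 74 mm apart, 22 mm high; ends open. Laid home and level, the valve pipe has manifold_center 75 mm straight above this origin, its x along the stand's x.
- spool_center (a point): Mid-length, on the axis, of the straight pipe, a loose bystander to leave alone: same 22 mm pipe and nearly the same length (328 mm), but with equal 50 x 50 x 12 mm plates on both ends and no block. x along the pipe, axis 30 mm above the bench.

How it is judged (in metres and radians):
On the way:
1. the valve pipe is lifted clear of the bench (its axis at least 90 mm up), level within 10 degrees, and gripped within 28 mm of its balance point (height (world z) of manifold_center above 0.09 m and angle between manifold_center's own x axis and vertical between 1.396 and 1.745 rad and x of the grasp point in the frame of manifold_center between 0.042 and 0.098 m and contact force between the fingers and manifold above 1 N), for 0.2 s.
At the end, for the whole second after the job is handed in: The valve pipe lies at rest on the stand: block upright within 10 degrees on the floor of the square seat, within 20 mm of the seat's centre lengthwise and between its cheeks (16 mm), pipe in the V notch and along the stand within 10 degrees; the straight pipe has not been moved more than 30 mm (x of valve_block in the frame of stand between 0.115 and 0.155 m and y of valve_block in the frame of stand between -0.016 and 0.016 m and z of valve_block in the frame of stand between 0.062 and 0.08 m and z of manifold_center in the frame of stand between 0.067 and 0.083 m and angle between the x axis of manifold_center and the x axis of stand, either way round below 0.17 rad and angle between manifold_center's own z axis and vertical below 0.17 rad and linear speed of manifold below 0.02 m/s and distance of spool_center from where it was at the start of the episode below 0.03 m); the robot touches nothing.
It fails at once if the valve pipe is dropped (moving faster than 0.4 m/s with no finger on it) (contact force between the fingers and manifold below 0.1 N and linear speed of manifold above 0.4 m/s).
It fails at once if the straight pipe is moved more than 30 mm (distance of spool_center from where it was at the start of the episode above 0.03 m).
It also fails if it takes over 43 s, if anything falls off the work surface, if the arm or the gripper's body presses on something with over 40 N, if the wrist force passes 120 N, or if a joint passes its speed limit or range.

## Working session

There is one attempt and no reset: what is moved stays moved. The work goes in short steps, Python scripts to look and compute and a tool call to move; the robot and the scene stay as the last step left them, time stands still between calls to the robot, and variables do not carry over. Pictures are saved under pics/ and viewed, and the job is handed in when it is done.

Besides the shell and the picture viewer there is one more tool, called after "Request:" in YAML: its name, and indented under it one key for each argument. step_arm: Moves the arm, as the interface text tells. Its arguments: {"type":"object","properties":{"commands":{"type":"array","items":{"type":"array"}},"claw":{"type":"number"},"grip_force":{"type":"number"}},"required":["commands"]}

```bash
ls; mkdir -p pics
python3 - <<'E'
from rig import manip,get_image
import cv2,numpy as np
for n in("side","top"):
    d=get_image(n); cv2.imwrite(f"pics/{n}0.png",d["image"][:,:,::-1]); np.savez(f"{n}0.npz",**d)
    print(n,d["fov_y"],d["cx"],d["cy"],d["k1"],d["pose"].round(3).tolist())
print(manip.sense())
E
```

```text
pics
side 44.746325901930895 319.7953278926979 191.93119645813545 -0.0876851175922202 [[0.876, 0.373, -0.306, 268.418], [-0.482, 0.674, -0.56, -561.631], [-0.002, 0.638, 0.77, 848.095], [0.0, 0.0, 0.0, 1.0]]
top 45.53518694145804 327.02468378088633 197.41497540475353 -0.12979775469689261 [[0.015, 0.995, -0.099, 494.116], [-1.0, 0.013, -0.023, -22.166], [-0.022, 0.099, 0.995, 1002.703], [0.0, 0.0, 0.0, 1.0]]
{'t': 0.1, 'joint_pos': array([-1.2592224 ,  0.33385567,  0.03985555,  1.46615845, -0.01339693,
        1.3433302 , -0.05848307]), 'joint_velocities': array([ 2.22252237e-03,  4.52061265e-04,  1.70477709e-03,  3.19649917e-04,
        1.54179115e-03, -9.88587321e-04,  7.24776962e-06]), 'joint_efforts': array([ 3.25857618e-03, -6.60012460e+01,  1.36996374e+00, -4.06467283e+01,
        1.72117160e-02,  9.06123023e-03,  1.26678742e-05]), 'tool_pos': array([259.41330165, 595.56279911, 244.51192049]), 'eef_rot': array([-1.54815257,  0.32242474, -0.32209638]), 'contact_force': array([ 0.32219357, -0.49160021, -0.05652369]), 'wrist_torque': array([ 0.00692547,  0.00423623, -0.06713994]), 'width': 85.53916338536217}
```

View pics/side0.png

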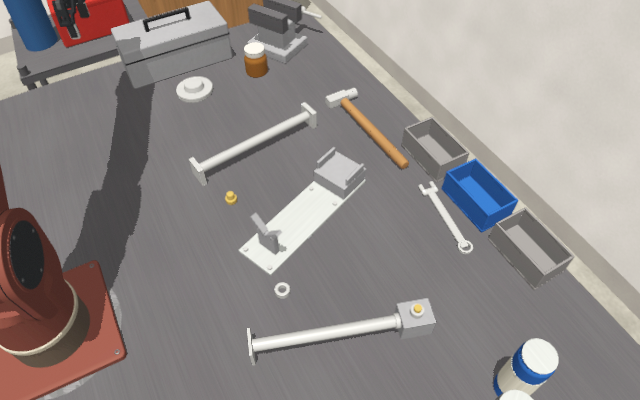

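View pics/top0.png

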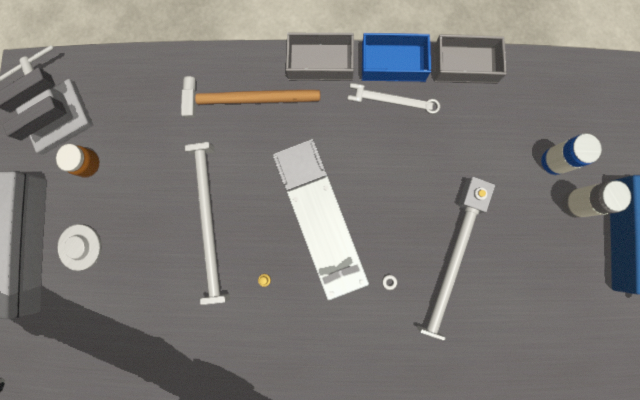

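Valve pipe: in the top view it runs from its plate at (433,334) to the block at (478,194). The stand has its seat at (300,164) and its V at (340,270). The straight pipe is on the left, from (197,147) to (212,300).

```bash
cat > h.py <<'E'
import numpy as np,cv2
def load(n): return dict(np.load(n,allow_pickle=True))
def K(d):
    f=200/np.tan(np.radians(float(d["fov_y"]))/2)
    return np.array([[f,0,d["cx"]],[0,f,d["cy"]],[0,0,1]],float)
def rays(d,uv):
    p=cv2.undistortPoints(np.array(uv,float).reshape(-1,1,2),K(d),np.array([float(d["k1"]),0,0,0]))[:,0]
    return np.c_[p[:,0],-p[:,1],-np.ones(len(p))]
def plane(d,uv,z):
    r=rays(d,uv)@d["pose"][:3,:3].T; o=d["pose"][:3,3]
    return o+r*((z-o[2])/r[:,2])[:,None]
def cloud(d):
    v,u=np.mgrid[0:400,0:640]
    r=rays(d,np.c_[u.ravel(),v.ravel()])
    P=r*d["depth"].ravel()[:,None]
    return (P@d["pose"][:3,:3].T+d["pose"][:3,3]).reshape(400,640,3)
E
python3 - <<'E'
from h import *
for n in("top","side"):
    d=load(n+"0.npz");C=cloud(d);z=C[...,2];ok=(d["depth"]>0)
    print(n,"bench z",np.median(z[ok&(abs(z)<15)]))
    # pipe
    t=load("top0.npz")
    pl=plane(t,[[433,334],[478,194]],30)
    # valve pipe region
    a,b=pl[0,:2],pl[1,:2];u=(b-a)/np.linalg.norm(b-a);w=np.array([-u[1],u[0]])
    X=C[...,:2]-a; s=X@u; q=X@w
    m=ok&(z>36)&(z<48)&(abs(q)<40)&(s>20)&(s<220)
    P=C[m]; v=cv2.fitLine(P[:,:2].astype(np.float32),cv2.DIST_HUBER,0,.01,.01).ravel()
    dr=v[:2]*np.sign(v[:2]@u); c=v[2:]
    mm=ok&(z>12)&(z<130)&(abs(q)<40)&(s>-60)&(s<350)
    ss=(C[...,:2]-c)@dr; qq=(C[...,:2]-c)@np.array([-dr[1],dr[0]])
    print(" pipe dir",dr,np.degrees(np.arctan2(dr[1],dr[0])),"ztop",np.percentile(z[m],95), "ends",c+dr*np.percentile(ss[mm],.2),c+dr*np.percentile(ss[mm],99.8),"len",np.percentile(ss[mm],99.8)-np.percentile(ss[mm],.2))
    blk=mm&(z>45)&(z<60); rr=cv2.minAreaRect(C[blk][:,:2].astype(np.float32)); print(" block top",rr,np.median(z[blk]), "q",np.percentile(qq[blk],[1,99]),"s ctr",c+dr*np.mean(np.percentile(ss[blk],[1,99])))
    # stand: plate, seat
    sp=plane(t,[[340,270],[300,164]],10)
    a,b=sp[0,:2],sp[1,:2];L=np.linalg.norm(b-a);u=(b-a)/L;w=np.array([-u[1],u[0]])
    X=C[...,:2]-a; s=X@u; q=X@w
    reg=ok&(abs(q)<70)&(s>-60)&(s<L+80)
    print(" hist z",np.histogram(z[reg],np.arange(0,110,5)))
    f=reg&(z>5)&(s>-50)
    rr=cv2.minAreaRect(C[f][:,:2].astype(np.float32)); print(" stand all",rr)
    np.save(n+"stand.npy",C[f])
E
```

```text
top bench z 0.21184660596418325
 pipe dir [ 0.94685203 -0.32166937] -18.76391189749328 ztop 42.97957277794931 ends [ 316.65473911 -211.09684425] [ 628.32172276 -316.97793154] len 329.1612356629354
 block top ((472.12353515625, -265.1346130371094), (50.95289611816406, 330.5919494628906), 71.42828369140625) 49.84009253597287 q [-25.20895975  24.48222259] s ctr [ 472.4701864  -264.03125771]
 hist z (array([2794, 3751,  667,   16,   16,   20,   16,   23,  723,  735,   12,
         25,   43,  192,   45,   40,   36,   63,   28,    1,    0]), array([  0,   5,  10,  15,  20,  25,  30,  35,  40,  45,  50,  55,  60,
        65,  70,  75,  80,  85,  90,  95, 100, 105]))
 stand all ((556.50634765625, 23.04717254638672), (349.9121398925781, 124.20819091796875), 18.102611541748047)
side bench z 1.011383267884753
 pipe dir [ 0.94579005 -0.32477874] -18.952169801872408 ztop 43.856565502199814 ends [ 316.75814266 -214.55177256] [ 627.59440256 -321.29111415] len 328.65249439096533
 block top ((472.86029052734375, -265.8500061035156), (50.574546813964844, 329.7627868652344), 71.20670318603516) 51.00135771944247 q [-22.23256726  26.58650993] s ctr [ 472.05156504 -267.87861951]
 hist z (array([2452, 2460, 1238,  102,   99,  100,  106,   95,  232,  765,   76,
         95,   99,  163,   51,   36,   44,   36,   46,    0,    0]), array([  0,   5,  10,  15,  20,  25,  30,  35,  40,  45,  50,  55,  60,
        65,  70,  75,  80,  85,  90,  95, 100, 105]))
 stand all ((564.8009033203125, 19.803314208984375), (361.4261169433594, 135.29913330078125), 22.197025299072266)
```

Run:
```python
import cv2
i=cv2.imread("pics/top0.png")[125:310,255:385]; cv2.imwrite("pics/stand_zoom.png",cv2.resize(i,None,fx=3.2,fy=3.2,interpolation=2))
i=cv2.imread("pics/top0.png")[160:350,400:520]; cv2.imwrite("pics/pipe_zoom.png",cv2.resize(i,None,fx=3.,fy=3.,interpolation=2))
```

```text
(no output)
```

View pics/stand_zoom.png

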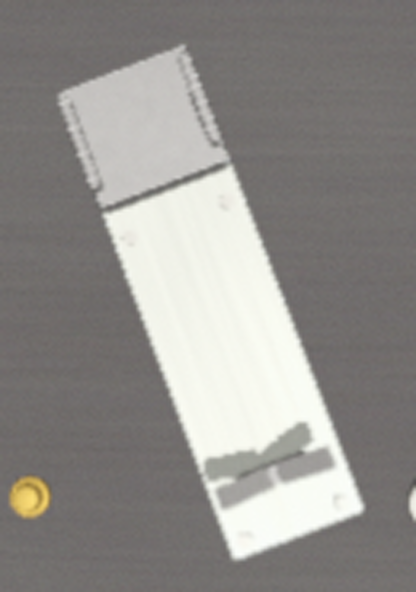

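View pics/pipe_zoom.png

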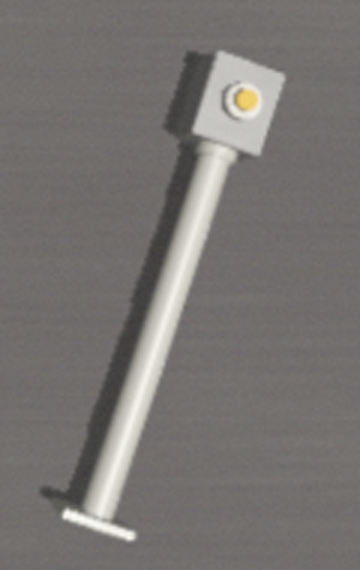

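Zoomed: the stand's plate corners are in zoom px (103,210), (230,163), (362,512), (235,560). The seat floor is between the cheeks, and the V's apex is about at (275,470). The block stub is clear and upright.

Run:
```python
from h import *
t=load("top0.npz");C=cloud(t);z=C[...,2]
# plate corners
hsv=cv2.cvtColor(t["image"],cv2.COLOR_RGB2HSV)
m=((hsv[...,2]>200)&(hsv[...,1]<40)).astype(np.uint8); mm=np.zeros_like(m); mm[135:305,260:380]=m[135:305,260:380]
cs=max(cv2.findContours(mm,0,2)[0],key=cv2.contourArea)
P=plane(t,cs[:,0].astype(float),9)[:,:2].astype(np.float32)
print("plate",cv2.minAreaRect(P))
for n in("top","side"):
    d=load(n+"0.npz");C=cloud(d);z=C[...,2];ok=d["depth"]>0
    g=ok&(C[...,0]>580)&(C[...,0]<740)&(C[...,1]>-20)&(C[...,1]<130)
    f=g&(z>40)&(z<52); P=C[f][:,:2].astype(np.float32)
    r=cv2.minAreaRect(P);print(n,"floor",r,np.median(z[f]))
    f=g&(z>60)&(z<70); P=C[f][:,:2]; r=cv2.minAreaRect(P.astype(np.float32));print(" cheek",r,len(P))
    _,l,c=cv2.kmeans(P.astype(np.float32),2,None,(3,50,.1),5,0);print(" cheek centres",c.tolist())
    for k in(0,1):
        e=P[l.ravel()==k].astype(np.float32); v=cv2.fitLine(e,2,0,.01,.01).ravel(); print("  ang",np.degrees(np.arctan(v[1]/v[0])),cv2.minAreaRect(e))
    g=ok&(C[...,0]>400)&(C[...,0]<560)&(C[...,1]>-80)&(C[...,1]<50)
    f=g&(z>22)&(z<130);P=C[f]; r=cv2.minAreaRect(P[:,:2].astype(np.float32));print(" V",r,"z max",P[:,2].max())
    i=np.argsort(P[:,2]); print("  top pts",P[i[-40:]].mean(0), "n",len(P))
    # spool
```

```text
plate ((508.45574951171875, -1.0597686767578125), (239.9882354736328, 90.48957061767578), 21.939443588256836)
top floor ((657.07470703125, 57.52355194091797), (81.06102752685547, 85.35665130615234), 21.764402389526367) 45.02057788750756
 cheek ((656.3759155273438, 57.31548309326172), (59.877620697021484, 86.17491149902344), 21.655044555664062) 184
 cheek centres [[641.4342651367188, 94.27494049072266], [670.49951171875, 19.772506713867188]]
  ang 22.041677 ((641.6572265625, 94.47898864746094), (59.40850067138672, 6.23362398147583), 21.665132522583008)
  ang 21.703362 ((671.1732788085938, 20.04628562927246), (59.877620697021484, 5.97629976272583), 21.655044555664062)
 V ((438.10565185546875, -28.83846664428711), (14.28359317779541, 72.03510284423828), 22.569286346435547) z max 95.69116313099994
  top pts [440.37780034 -33.11569686  90.99854739] n 291
side floor ((657.7512817382812, 57.328155517578125), (82.58465576171875, 86.21831512451172), 22.180601119995117) 46.44504026824245
 cheek ((657.2787475585938, 58.14933776855469), (60.03660583496094, 88.863525390625), 23.22616195678711) 175
 cheek centres [[671.7777099609375, 19.699634552001953], [642.3103637695312, 93.99417877197266]]
  ang 21.160769 ((673.1376342773438, 21.279842376708984), (60.03397750854492, 7.684864521026611), 22.09583854675293)
  ang 21.837406 ((641.8494262695312, 94.2406005859375), (59.87343978881836, 8.406957626342773), 20.864484786987305)
 V ((439.9835510253906, -28.640689849853516), (16.52064323425293, 72.90467834472656), 21.792896270751953) z max 94.84337177968746
  top pts [440.32421458 -32.79073773  92.28649365] n 504
```

Run:
```python
from rig import manip
from scipy.spatial.transform import Rotation as R
import numpy as np
s=manip.sense();M=R.from_rotvec(s["eef_rot"]).as_matrix();print(M.round(4),s["tool_pos"],s["t"],s["joint_pos"])
a=np.degrees(np.arctan2(M[1,2],M[0,2]));print("jaw ang",a)
for t in(71.15,-108.85):print(((t-a+180)%360-180), ((t-a+180)%360-180)/6)
print((np.array([538.5,-288.6,150])-s["tool_pos"])/25)
```

```text
[[ 9.168e-01 -5.000e-04  3.993e-01]
 [-3.993e-01 -1.400e-03  9.168e-01]
 [ 1.000e-04 -1.000e+00 -1.500e-03]] [259.41330165 595.56279911 244.51192049] 0.1 [-1.2592224   0.33385567  0.03985555  1.46615845 -0.01339693  1.3433302
 -0.05848307]
jaw ang 66.465479120439
4.684520879561006 0.7807534799268344
-175.315479120439 -29.219246520073167
[ 11.16346793 -35.36651196  -3.78047682]
```

Request:
step_arm:
  commands:
    - [[0.6, -0.9, 0], 0.1]
    - [[1.5, -2.4, 0], 0.2]
    - [[2.5, -4.0, 0], 0.3]
    - [[3.4, -5.6, 0], 0.4]
    - [[4.4, -7.2, 0], 0.5]
    - [[5.4, -8.8, 0], 0.6]
    - [[6.4, -10.4, 0], 0.7]
    - [[7.3, -12.1, 0], 0.78]
    - [[8.0, -13.8, 0], 0.78]
    - [[8.5, -15.5, 0], 0.78]
  claw: 85
  grip_force: 60

```text
t: 1.1
tool_pos: [472.6, 205.9, 244.2]
eef_rot: [-1.557, 0.259, -0.259]
contact_force: [1.3, 0.1, -0.1]
width: 84.7
```

Request:
step_arm:
  commands:
    - [[0.2, -1.7, 0], 0]
    - [[0.5, -3.4, 0], 0]
    - [[0.8, -5.1, 0], 0]
    - [[1.0, -6.8, 0], 0]
    - [[1.3, -8.5, 0], 0]
    - [[1.5, -10.2, 0], 0]
    - [[1.7, -12.0, 0], 0]
    - [[2.0, -13.8, -0.3], 0]
    - [[2.2, -15.6, -0.8], 0]
    - [[2.4, -17.3, -1.4], 0]

```text
t: 2.1
tool_pos: [532.7, -228.7, 209.2]
eef_rot: [-1.557, 0.258, -0.259]
contact_force: [0.5, 1.7, 0.8]
width: 84.9
```

Request:
step_arm:
  commands:
    - [[0, -1.0, -0.8], 0]
    - [[0.2, -1.7, -1.6], 0]
    - [[0.2, -2.1, -2.2], 0]
    - [[0.2, -2.3, -2.4], 0]
    - [[0.2, -2.3, -2.4], 0]

```text
t: 2.6
tool_pos: [537.2, -285.9, 148.6]
eef_rot: [-1.557, 0.259, -0.259]
contact_force: [-0.0, -1.3, 0.9]
width: 84.8
```

```bash
cat > st.py <<'E'
from rig import manip,get_image
from scipy.spatial.transform import Rotation as R
import numpy as np
def st():
    s=manip.sense();M=R.from_rotvec(s["eef_rot"]).as_matrix()
    a=np.degrees(np.arctan2(M[1,2],M[0,2]))
    print("t",s["t"],"pos",s["tool_pos"].round(1),"jaw",a.round(2),"down",M[:,1].round(3),"F",s["contact_force"].round(1),"T",s["wrist_torque"].round(2),"w",round(s["width"],1),"q",s["joint_pos"].round(2))
    return s["tool_pos"],a
E
python3 - <<'E'
from st import *
p,a=st(); print((np.array([538.5,-288.6,25])-p)/25,(71.15-a)/6)
import cv2
d=get_image("side");cv2.imwrite("pics/side1.png",d["image"][:,:,::-1])
E
```

```text
t 2.6 pos [ 537.2 -285.9  148.6] jaw 71.09 down [-0.001 -0.002 -1.   ] F [-0.  -1.3  0.9] T [-0.05  0.02 -0.01] w 84.8 q [-0.15  0.38  0.7   1.72 -0.26  1.14  1.87]
[ 0.0510027  -0.10620974 -4.94378403] 0.009238748737509184
```

View pics/side1.png

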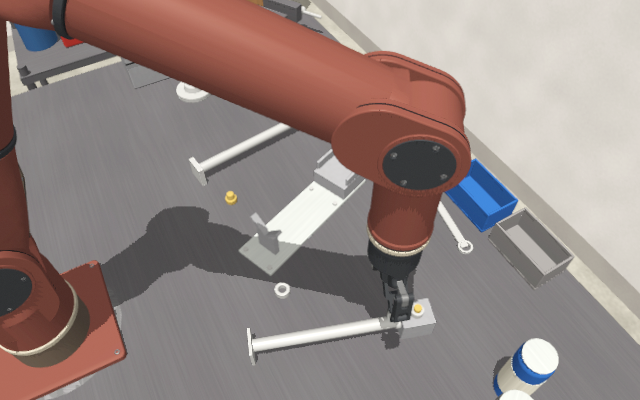

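Request:
step_arm:
  commands:
    - [[0.05, -0.1, -1.0], 0]
    - [[0.05, -0.1, -2.4], 0]
    - [[0.05, -0.1, -3.6], 0]
    - [[0.05, -0.1, -4.4], 0]
    - [[0.05, -0.1, -4.8], 0]
    - [[0.05, -0.1, -4.92], 0]
    - [[0.05, -0.1, -4.92], 0]

```text
t: 3.35
tool_pos: [539.8, -287.8, 27.4]
eef_rot: [-1.557, 0.256, -0.259]
contact_force: [-0.2, 0.1, -0.1]
width: 84.8
```

Request:
step_arm:
  commands:
    - [[0, 0, 0], 0]
    - [[0, 0, 0], 0]
    - [[0, 0, 0], 0]
    - [[0, 0, 0], 0]
    - [[0, 0, 0], 0]
    - [[0, 0, 0], 0]
    - [[0, 0, 0], 0]
    - [[0, 0, 0], 0]
  claw: 10
  grip_force: 80

```text
t: 4.15
tool_pos: [540.0, -287.7, 28.0]
eef_rot: [-1.556, 0.256, -0.26]
contact_force: [-1.1, 1.6, 6.0]
width: 19.8
```

Run:
```python
from st import *
st()
import cv2
d=get_image("side");cv2.imwrite("pics/side2.png",d["image"][:,:,::-1])
```

```text
t 4.15 pos [ 540.  -287.7   28. ] jaw 71.18 down [ 0.002 -0.001 -1.   ] F [-1.1  1.6  6. ] T [0.4  0.36 0.08] w 19.8 q [-0.08  0.53  0.63  1.8  -0.38  0.93  1.96]
```

View pics/side2.png

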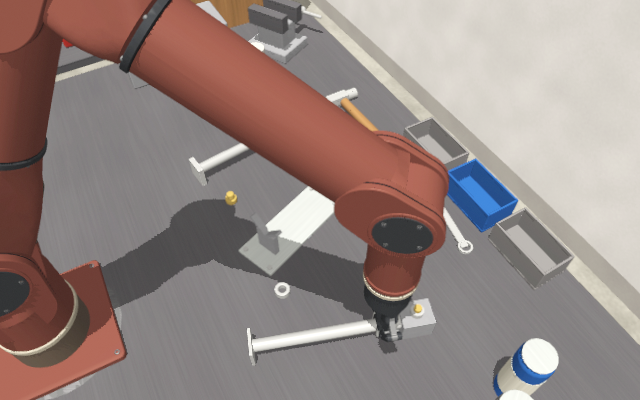

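Request:
step_arm:
  commands:
    - [[0, 0, 0], 0]
    - [[0, 0, 0.1], 0]
    - [[0, 0, 0.3], 0]
    - [[0, 0, 0.5], 0]
    - [[0, 0, 0.8], 0]
    - [[0, 0, 1.0], 0]
    - [[0, 0, 1.0], 0]
    - [[0, 0, 1.0], 0]
  grip_force: 110

```text
t: 5.0
tool_pos: [540.1, -287.7, 53.1]
eef_rot: [-1.556, 0.256, -0.26]
contact_force: [-0.7, 0.4, -7.6]
width: 19.0
```

Run:
```python
from st import *
st()
import cv2
d=get_image("side");cv2.imwrite("pics/side3.png",d["image"][:,:,::-1]);np.savez("side3.npz",**d)
```

```text
t 5.0 pos [ 540.1 -287.7   53.1] jaw 71.18 down [ 0.002 -0.001 -1.   ] F [-0.7  0.4 -7.6] T [-0.01  0.   -0.04] w 19.0 q [-0.09  0.49  0.65  1.79 -0.35  0.98  1.94]
```

View pics/side3.png

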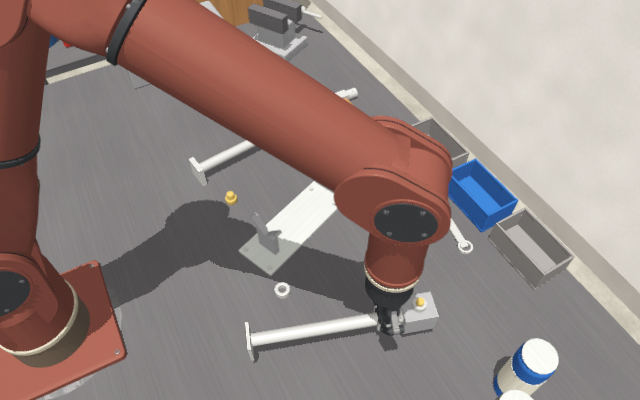

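Balanced: 7.6 N load with almost no moment. The pipe is clear of the bench, and I'm lifting it higher.

Request:
step_arm:
  commands:
    - [[0, 0, 0.3], 0]
    - [[0, 0, 0.8], 0]
    - [[0, 0, 1.5], 0]
    - [[0, 0, 2.2], 0]
    - [[0, 0, 3.0], 0]
    - [[0, 0, 3.6], 0]
    - [[0, 0, 4.0], 0]
    - [[0, 0, 4.2], 0]
    - [[0, 0, 4.2], 0]
    - [[0, 0, 4.2], 0]

```text
t: 6.05
tool_pos: [539.6, -287.3, 157.1]
eef_rot: [-1.556, 0.257, -0.259]
contact_force: [0.7, 1.0, -8.3]
width: 18.7
```

Run:
```python
from st import *
p,a=st()
import cv2
for n in("side","top"):
    d=get_image(n);cv2.imwrite(f"pics/{n}4.png",d["image"][:,:,::-1]);np.savez(n+"4.npz",**d)
from h import *
# pipe tilt & position along the grasp
u=np.array([np.cos(np.radians(a-90)),np.sin(np.radians(a-90))])
for n in("side","top"):
    C=cloud(load(n+"4.npz")); X=C[...,:2]-p[:2]; s=X@u; q=X@np.array([-u[1],u[0]]);z=C[...,2]
    m=(abs(q)<14)&(s>-215)&(s<-60)&(z>130)&(z<190)
    if m.sum()>20:
        v=cv2.fitLine(np.c_[s[m],z[m]].astype(np.float32),cv2.DIST_HUBER,0,.01,.01).ravel(); print(n,m.sum(),"tilt deg",np.degrees(np.arctan(v[1]/v[0])),"z@-100",v[3]+(-100-v[2])*v[1]/v[0])
        v=cv2.fitLine(np.c_[s[m],q[m]].astype(np.float32),cv2.DIST_HUBER,0,.01,.01).ravel(); print(" yaw err",np.degrees(np.arctan(v[1]/v[0])),"q",v[3])
        m=(abs(q)<40)&(s>-300)&(s<150)&(z>110)&(z<200); print(" s ends",np.percentile(s[m],[.3,99.7]))
        m=(abs(q)<40)&(s>50)&(s<90)&(z>140)&(z<200); print(" block top",np.median(z[m]),m.sum())
```

```text
t 6.05 pos [ 539.6 -287.3  157.1] jaw 71.19 down [ 0.001 -0.001 -1.   ] F [ 0.7  1.  -8.3] T [0.03 0.01 0.03] w 18.7 q [-0.15  0.37  0.71  1.7  -0.26  1.16  1.87]
side 1469 tilt deg 0.22025101 z@-100 168.92323
 yaw err 0.28661254 q -6.0453243
 s ends [-234.82014188   93.24067129]
 block top 179.55032153743576 908
top 1127 tilt deg 0.04874015 z@-100 168.26279
 yaw err -0.09345935 q 1.9010108
 s ends [-236.10285704   93.18881235]
 block top 178.57943664507775 654
```

View pics/side4.png

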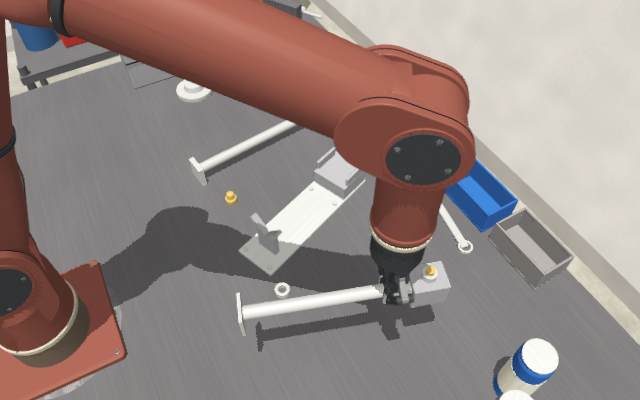

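View pics/top4.png

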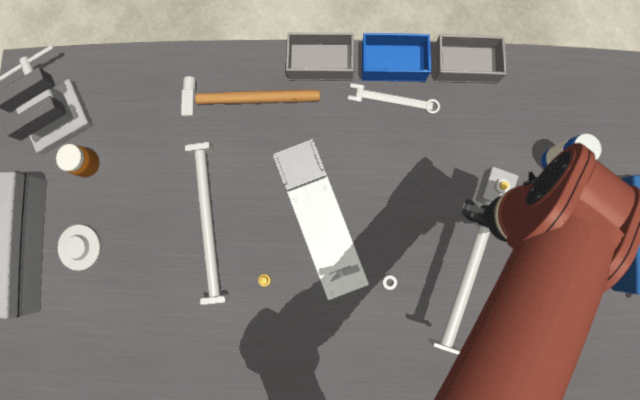

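Held level: tilt about 0.1°, grip at pipe x ≈ +71 mm and axis ≈ TCP height. Next I carry and turn it over the stand.

Request:
step_arm:
  commands:
    - [[0.1, 0.2, 0], 0.1]
    - [[0.2, 0.7, 0], 0.4]
    - [[0.3, 1.5, 0], 0.8]
    - [[0.4, 2.4, 0], 1.3]
    - [[0.6, 3.4, 0], 1.8]
    - [[0.8, 4.4, 0], 2.3]
    - [[1.0, 5.4, 0], 2.9]
    - [[1.1, 6.4, 0], 3.4]
    - [[1.3, 7.4, 0], 3.9]
    - [[1.5, 8.4, 0], 4.5]

```text
t: 7.15
tool_pos: [577.3, -74.7, 157.1]
eef_rot: [-1.568, -0.117, 0.116]
contact_force: [0.1, -0.3, -7.4]
width: 19.3
```

Run:
```python
from st import *
p,a=st(); print((np.array([597.2,33.6,157])-p)/25,(111.8-a)/6)
```

```text
t 7.15 pos [577.3 -74.7 157.1] jaw 98.51 down [ 0.001 -0.    -1.   ] F [ 0.1 -0.3 -7.4] T [ 0.02 -0.05  0.02] w 19.3 q [-0.41  0.28  0.55  1.77 -0.16  1.13  1.91]
[ 7.95012481e-01  4.33197902e+00 -2.19844026e-03] 2.215152144347217
```

Request:
step_arm:
  commands:
    - [[0.15, 0.9, 0], 0.5]
    - [[0.3, 1.8, 0], 0.9]
    - [[0.5, 2.7, 0], 1.4]
    - [[0.6, 3.4, 0], 1.8]
    - [[0.7, 3.9, 0], 2.0]
    - [[0.8, 4.2, 0], 2.15]
    - [[0.8, 4.33, 0], 2.22]
    - [[0.8, 4.33, 0], 2.22]
    - [[0.8, 4.33, 0], 2.22]

```text
t: 8.05
tool_pos: [597.2, 32.3, 157.1]
eef_rot: [-1.551, -0.298, 0.297]
contact_force: [0.7, -0.7, -7.7]
width: 18.8
```

```bash
cat > chk.py <<'E'
from st import *
from h import *
import sys
k=sys.argv[1]
p,a=st(); print("to go",(np.array([597.2,33.6,75])-p)/25,(111.8-a)/6)
O=np.array([531.3,7.2]);th=np.radians(21.8);u=np.array([np.cos(th),np.sin(th)]);w=np.array([-u[1],u[0]])
for n in("side","top"):
    d=get_image(n);cv2.imwrite(f"pics/{n}{k}.png",d["image"][:,:,::-1]);np.savez(f"{n}{k}.npz",**d)
    C=cloud(d);s=(C[...,:2]-O)@u;q=(C[...,:2]-O)@w;z=C[...,2];ax=p[2] if len(sys.argv)<3 else float(sys.argv[2])
    m=(abs(q)<16)&(s>-85)&(s<30)&(z>ax+2)&(z<ax+20)
    if m.sum()>20:
        v=cv2.fitLine(np.c_[s[m],z[m]].astype(np.float32),cv2.DIST_HUBER,0,.01,.01).ravel(); print(n,m.sum(),"tilt",np.degrees(np.arctan(v[1]/v[0])),"axis z@0",v[3]-v[2]*v[1]/v[0]-11)
        v=cv2.fitLine(np.c_[s[m],q[m]].astype(np.float32),cv2.DIST_HUBER,0,.01,.01).ravel(); print("  yaw",np.degrees(np.arctan(v[1]/v[0])),"q@0",v[3]-v[2]*v[1]/v[0])
    m=(abs(q)<35)&(s>100)&(s<190)&(z>ax+14)&(z<ax+26)
    if m.sum(): print("  block top",np.median(z[m]),m.sum(),"q",np.percentile(q[m],[1,99]),"s",np.percentile(s[m],[1,99]))
E
python3 chk.py 5
```

```text
t 8.05 pos [597.2  32.3 157.1] jaw 111.73 down [ 0.001 -0.    -1.   ] F [ 0.7 -0.7 -7.7] T [-0.1   0.03 -0.01] w 18.8 q [-0.51  0.31  0.46  1.73 -0.15  1.14  1.94]
to go [-6.19592732e-04  5.02075767e-02 -3.28226666e+00] 0.012186616155129096
side 603 tilt -0.07224303 axis z@0 158.34799
  yaw 0.051750902 q@0 -6.3546205
  block top 178.4793293353951 154 q [-26.83201788  20.78604439] s [103.51257077 163.21810785]
top 297 tilt -1.7133125 axis z@0 155.35901
  yaw -10.894717 q@0 -15.45594
```

View pics/top5.png

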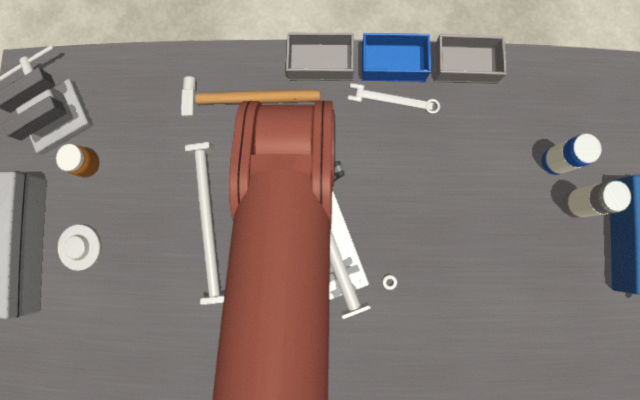

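View pics/side5.png

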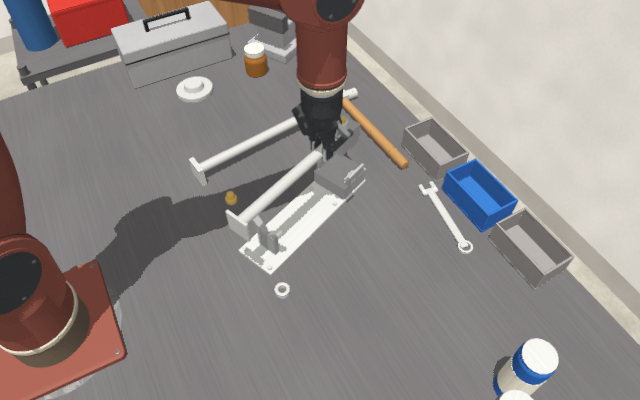

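The pipe is above the stand, level and aligned, with the V at side px (265,235) and the seat at (345,165). Both are under the pipe, so I start lowering.

Request:
step_arm:
  commands:
    - [[0, 0.07, -0.2], 0]
    - [[0, 0.07, -0.6], 0]
    - [[0, 0.07, -1.1], 0]
    - [[0, 0.07, -1.6], 0]
    - [[0, 0.07, -2.0], 0]
    - [[0, 0.07, -2.3], 0]
    - [[0, 0.07, -2.5], 0]
    - [[0, 0.07, -2.6], 0]
    - [[0, 0.07, -2.6], 0]

```text
t: 9.05
tool_pos: [597.3, 34.2, 92.0]
eef_rot: [-1.551, -0.298, 0.297]
contact_force: [-0.2, -0.3, -6.9]
width: 18.4
```

```bash
python3 chk.py 6
```

```text
t 9.05 pos [597.3  34.2  92. ] jaw 111.73 down [ 0.001 -0.    -1.   ] F [-0.2 -0.3 -6.9] T [-0.02  0.05 -0.  ] w 18.4 q [-0.49  0.38  0.44  1.79 -0.18  1.02  1.97]
to go [-0.00252741 -0.02310856 -0.67848016] 0.01188536859950536
side 553 tilt -0.3658422 axis z@0 92.78506
  yaw 0.14700733 q@0 -4.2317166
  block top 114.87356426087308 155 q [-25.16016204  19.31197644] s [104.35140065 164.97131715]
top 347 tilt 0.17204084 axis z@0 92.61236
  yaw -8.594237 q@0 -9.841837
```

View pics/side6.png

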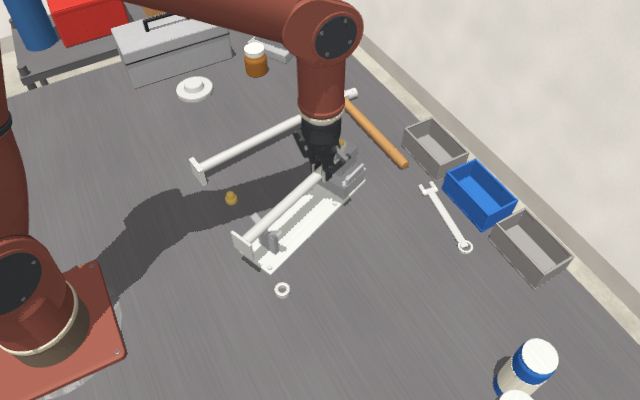

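Request:
step_arm:
  commands:
    - [[0, 0, -0.1], 0]
    - [[0, 0, -0.2], 0]
    - [[0, 0, -0.3], 0]
    - [[0, 0, -0.4], 0]
    - [[0, 0, -0.5], 0]
    - [[0, 0, -0.55], 0]
    - [[0, 0, -0.55], 0]

```text
t: 9.85
tool_pos: [597.4, 34.2, 78.5]
eef_rot: [-1.551, -0.299, 0.297]
contact_force: [0.4, 0.3, -6.2]
width: 18.9
```

Request:
step_arm:
  commands:
    - [[0, 0, -0.03], 0]
    - [[0, 0, -0.06], 0]
    - [[0, 0, -0.06], 0]

```text
t: 10.15
tool_pos: [597.4, 34.2, 76.9]
eef_rot: [-1.551, -0.299, 0.297]
contact_force: [-0.3, -0.3, -7.4]
width: 18.7
```

Request:
step_arm:
  commands:
    - [[0, 0, -0.03], 0]
    - [[0, 0, -0.06], 0]
    - [[0, 0, -0.06], 0]

```text
t: 10.45
tool_pos: [597.3, 34.2, 75.3]
eef_rot: [-1.551, -0.298, 0.297]
contact_force: [-0.2, 0.5, -6.6]
width: 18.8
```

```bash
python3 chk.py 7
```

```text
t 10.45 pos [597.3  34.2  75.3] jaw 111.73 down [ 0.001 -0.    -1.   ] F [-0.2  0.5 -6.6] T [ 0.03 -0.03  0.01] w 18.8 q [-0.49  0.4   0.44  1.8  -0.2   0.99  1.98]
to go [-0.00453592 -0.0235383  -0.01245185] 0.01151677246980635
side 541 tilt -0.1635111 axis z@0 76.36242
  yaw -0.2850001 q@0 -4.4890265
  block top 97.97044846170178 158 q [-24.68416906  20.41121815] s [104.30168009 165.43045534]
top 346 tilt -0.9407839 axis z@0 74.74415
  yaw -8.279821 q@0 -9.267831
```

Request:
step_arm:
  commands:
    - [[0, 0, -0.03], 0]
    - [[0, 0, -0.06], 0]
    - [[0, 0, -0.06], 0]

```text
t: 10.85
tool_pos: [597.3, 34.2, 73.8]
eef_rot: [-1.551, -0.298, 0.297]
contact_force: [-1.0, -0.2, -7.2]
width: 18.8
```

Request:
step_arm:
  commands:
    - [[0, 0, -0.03], 0]
    - [[0, 0, -0.05], 0]
    - [[0, 0, -0.05], 0]

```text
t: 11.15
tool_pos: [597.4, 34.3, 73.1]
eef_rot: [-1.55, -0.298, 0.296]
contact_force: [-5.0, 0.7, 3.8]
width: 18.6
```

Contact: the force has gone from -7 to +4 N at TCP z ≈ 73. I open gently.

Request:
step_arm:
  commands:
    - [[0, 0, 0], 0]
    - [[0, 0, 0], 0]
    - [[0, 0, 0], 0]
  grip_force: 20

```text
t: 11.45
tool_pos: [597.4, 34.3, 73.2]
eef_rot: [-1.55, -0.298, 0.296]
contact_force: [-2.8, 1.2, -1.8]
width: 18.9
```

Request:
step_arm:
  commands:
    - [[0, 0, 0], 0]
    - [[0, 0, 0], 0]
    - [[0, 0, 0], 0]
    - [[0, 0, 0], 0]
  claw: 30

```text
t: 11.85
tool_pos: [597.8, 34.3, 73.4]
eef_rot: [-1.55, -0.299, 0.296]
contact_force: [-0.1, 0.3, -0.5]
width: 30.3
```

Request:
step_arm:
  commands:
    - [[0, 0, 0], 0]
    - [[0, 0, 0], 0]
    - [[0, 0, 0], 0]
    - [[0, 0, 0], 0]
    - [[0, 0, 0], 0]
    - [[0, 0, 0], 0]
  claw: 75

```text
t: 12.45
tool_pos: [597.7, 34.3, 73.4]
eef_rot: [-1.55, -0.299, 0.296]
contact_force: [0.2, 0.2, 0.1]
width: 75.2
```

```bash
python3 chk.py 8
```

```text
t 12.45 pos [597.7  34.3  73.4] jaw 111.72 down [ 0.002  0.    -1.   ] F [0.2 0.2 0.1] T [ 0.02 -0.02  0.04] w 75.2 q [-0.49  0.4   0.44  1.8  -0.2   0.98  1.98]
to go [-0.02163364 -0.0278409   0.06311899] 0.012544425531873552
side 531 tilt -0.003644632 axis z@0 73.96075
  yaw -0.13637732 q@0 -3.8040383
  block top 96.13235933873352 121 q [-25.32012859  19.41076758] s [102.00186035 166.08701384]
top 342 tilt -0.42369682 axis z@0 72.732285
  yaw -8.373136 q@0 -8.89046
```

View pics/side8.png

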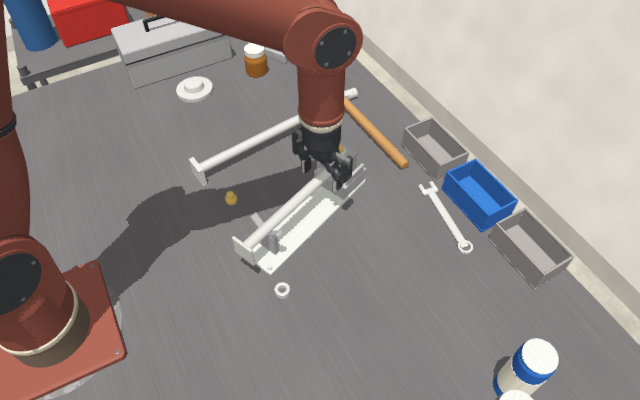

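The pipe is resting and the fingers are open, reading zero force. I retreat straight up, then sideways for a clear view.

Request:
step_arm:
  commands:
    - [[0, 0, 0.2], 0]
    - [[0, 0, 0.6], 0]
    - [[0, 0, 1.2], 0]
    - [[0, 0, 2.0], 0]
    - [[0, 0, 3.0], 0]
    - [[0, 0, 4.2], 0]
    - [[0, 0, 5.4], 0]
    - [[0, -1, 6.2], 0]
    - [[0, -2.5, 6.5], 0]
    - [[0, -4, 6.5], 0]

```text
t: 13.55
tool_pos: [598.6, -66.6, 239.4]
eef_rot: [-1.551, -0.304, 0.293]
contact_force: [0.4, -0.6, 0.5]
width: 75.0
```

Request:
step_arm:
  commands:
    - [[0, -1.5, 0], 0]
    - [[0, -3, 0], 0]
    - [[0, -4.5, 0], 0]
    - [[0, -6, 0], 0]
    - [[0, -7.2, 0], 0]
    - [[0, -8, 0], 0]
    - [[0, -8.2, 0], 0]
    - [[0, -8.2, 0], 0]
    - [[0, -8.2, 0], 0]

```text
t: 14.45
tool_pos: [599.1, -270.0, 239.8]
eef_rot: [-1.55, -0.306, 0.294]
contact_force: [1.3, 1.3, -0.2]
width: 74.6
```

```bash
python3 chk.py 9 75
python3 - <<'E'
from h import *
# spool moved?
for n in("top","side"):
    a=load(n+"0.npz");b=load(n+"9.npz")
    for d in(a,b):
        C=cloud(d);z=C[...,2];m=(z>20)&(z<60)&(C[...,1]>150)&(C[...,1]<330)&(C[...,0]>380)&(C[...,0]<760)
        print(n,cv2.minAreaRect(C[m][:,:2].astype(np.float32)),m.sum())
E
```

```text
t 14.45 pos [ 599.1 -270.   239.8] jaw 111.9 down [ 0.007  0.002 -1.   ] F [ 1.3  1.3 -0.2] T [0.03 0.01 0.  ] w 74.6 q [-0.1   0.39  0.61  1.48 -0.23  1.34  2.48]
to go [-0.07776369 12.14205826 -6.59149303] -0.01660497299506621
side 521 tilt 0.08785317 axis z@0 74.42826
  yaw 0.29077318 q@0 -3.6733086
  block top 96.11700350568537 433 q [-25.31723632  25.23315733] s [103.54220583 163.65932924]
top 649 tilt 0.035518408 axis z@0 73.14662
  yaw -0.3279334 q@0 -0.16989028
  block top 94.74886218084328 669 q [-24.42917056  24.59215317] s [103.53442613 163.30238473]
top ((537.3890380859375, 250.09181213378906), (324.5267333984375, 52.54460144042969), 8.083600997924805) 1869
top ((537.3106689453125, 249.6892547607422), (324.4052734375, 51.79531478881836), 7.931581020355225) 1870
side ((537.4928588867188, 249.71707153320312), (324.5409851074219, 55.17674255371094), 8.14570426940918) 1324
side ((537.9710083007812, 248.0459747314453), (325.595703125, 54.73101043701172), 8.346024513244629) 1322
```

View pics/top9.png

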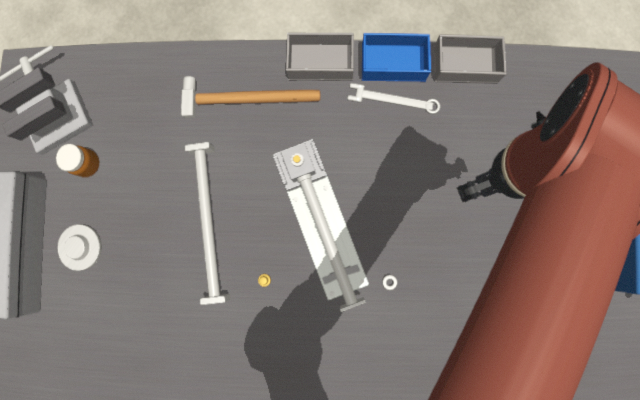

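View pics/side9.png

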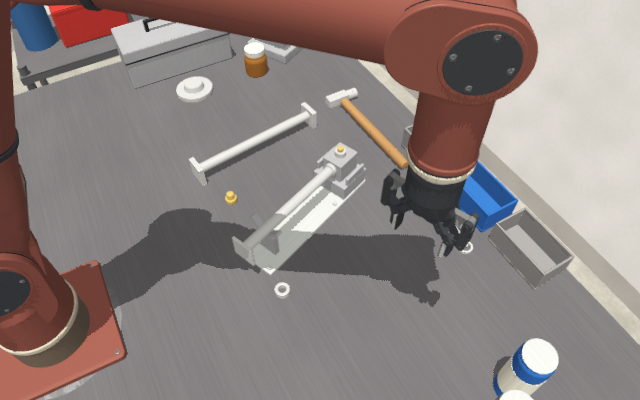

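The block sits in the seat at top px (297,160), upright, and the pipe lies in the V at (340,272). The robot is clear and the straight pipe has not moved.

```bash
python3 -c "
from rig import manip
print(manip.finish_job())"
```

```text
the job is handed in; nothing more can be done
None
```

The valve pipe is on the test stand, with the block upright in the square seat and the pipe in the V notch. I handed the job in at about 14.5 s; no verdict is reported.

- **Lift:** I gripped the pipe at about x = +71 mm, against the balance point at +70 mm. It hung level, with a measured tilt of about 0.2° or less, and the pipe's axis was about 157 mm above the bench.
- **Set-down:** I lowered it in 1–1.5 mm steps until the stand took the weight, at about 11 N of contact. Then I eased the grip and opened the fingers.
- **Final position:** The block centre is at x ≈ 133.5 mm and y ≈ 0 in the stand's frame, against 135 mm and 0. The pipe's axis is at about 73–74.5 mm, tilt is within 0.1° and yaw within 0.3°.
- **Straight pipe:** It measured within 2 mm of where it started.
- **Robot:** The arm is clear of everything and reads about zero force.

The views did not fully agree:
- **Sideways offset:** The side view's pipe line read about 4 mm to one side, because that camera sees only one flank. The top view and the block's edges in both views put it within 0.2 mm of centre.
- **Mid-carry top views:** The arm hid part of the pipe, so I disregarded the top view's pipe-direction readings while carrying and lowering it.

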